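# Fill the empty well of the sample rack

### The job

Complete the sample set: pick up the tall slim amber bottle standing on the bench and stand it upright in the one empty well of the white bottle rack, lowering it all the way to the bottom instead of dropping it in. Leave the two squat bottles that are already in the rack in their wells.

Things in the scene. Friction and masses are not known exactly. Their poses are not given: they have to be found in the camera images.
- tall_bottle: The tall slim amber glass bottle, 60 to 130 g, standing on the bench: straight round body 32 mm in diameter and 78 mm high with a white paper band, a shoulder, then a black screw cap 24 mm in diameter from 89 to 112 mm height. Origin: centre of its underside; z runs up its axis; its yaw means nothing. It stands among a squat bottle (44 mm across, 78 mm high) and a short thin one (30 mm across, 60 mm high), in any of the three places, at least 90 mm from them centre to centre.
- well_floor (a point): Centre of the flat bottom of the empty well, 20 mm above the bench. The well is a round bore 51 mm in diameter and 38 mm deep with a 4 mm chamfer at its mouth, in a fixed white plastic block 88 x 88 mm whose flat top is 58 mm above the bench. Three such blocks stand in one row at 90 mm pitch on a thin grey base; the empty one may be any of them. z is up, y runs along the row, x across it.
- seated_a: Squat amber bottle, 44 mm in diameter, 78 mm high, black cap, standing in another well of the rack (its cap's top 98 mm above the bench). Origin: centre of its underside, z up.
- seated_b: A second squat amber bottle, the same as seated_a, in the remaining well. Origin: centre of its underside, z up.

How it is judged (in metres and radians):
At the end, for the whole second after the job is handed in: The tall bottle stands at rest in the empty well: foot within 15 mm of the well's centre and less than 8 mm above its bottom, within 10 degrees of upright; the two squat bottles are still in their wells, less than 30 mm from where they were (horizontal distance between tall_bottle and well_floor below 0.015 m and z of tall_bottle in the frame of well_floor below 0.008 m and angle between tall_bottle's own z axis and vertical below 0.18 rad and linear speed of tall_bottle below 0.03 m/s and distance of each of seated_a, seated_b from where it was at the start of the episode below 0.03 m); the robot touches nothing.
It fails at once if the tall bottle is dropped: it falls freely with its foot more than 30 mm above the well's bottom (z of tall_bottle in the frame of well_floor above 0.03 m and contact force between tall_bottle and anything else below 0.05 N and linear speed of tall_bottle above 0.25 m/s).
It fails at once if a bottle already in the rack is pulled out or tipped out of its well (distance of any of seated_a, seated_b from where it was at the start of the episode above 0.03 m).
It also fails if it takes over 34 s, if anything falls off the work surface, if the arm or the gripper's body presses on something with over 40 N, if the wrist force passes 120 N, or if a joint passes its speed limit or range.

### The arm

A 6-joint arm with a two-finger parallel gripper is mounted at the origin on the work surface. World frame = base frame: x ahead of the robot, y to its left, z up, the work surface at z = 0. Lengths are in mm, angles in rad, forces in N, time in s.
With the tool pointing down it reaches from about 275 to 1000 mm from the base axis. Payload 8.4 kg.
Tool frame: the origin (TCP) lies on the centre line of the jaws, within the pads' length; the fingertips stand r.tip_reach ahead of it and the grasp point (between the pads) lies 11 mm behind it (r.tip_reach is the distance from the TCP to the fingertips, in mm); z points along the fingers, y is the line along which they close (so a half turn about z gives the same grasp; the last joint's range is limited). The gripper opens to 85 mm and grips with 20 to 120 N. Pads are 22 mm wide; open, the fingers measure 114 mm over their backs; the gripper's body (76 mm by 85 mm) begins 54 mm behind the grasp point. The pads swing forward as they close: fully open they stand 13 mm farther back than shut.
Start: joints at [1.168, 0.353, 1.633, -0, 1.155, -0.002], TCP at [243.846, 575.471, 239.281] pointing down, gripper open.
Joint ranges: [-2.63, 2.63], [-0.92, 2.1], [0.06, 2.66], [-1.3, 4.44], [0, 2.69], [-3.02, 3.02]. Speed limits (rad/s): [2.22, 2.22, 2.79, 3.14, 3.14, 3.14].

### API

Orientations are given as [roll, pitch, yaw] about the fixed x, y, z axes, in that order (R = Rz(yaw) Ry(pitch) Rx(roll)).
In Python, from rig import r gives the robot as it stands.
- The arm moves only by the tool carry_out, never from a script. Its argument "targets" is a list of rows, each an object with "dp": the shift along the tool's x, y, z in mm, a list of three; "yaw": the turn about the tool's z in degrees. A call has 1 to 12 rows; each row is the pose to reach, as a shift and turn from the pose commanded when the call began, along the tool's axes at that moment; what a row does not reach only later rows make up. A row lasts 1/8 s, in which the tool goes at most 62.5 mm and 10.7 degrees, less where a joint would pass 70% of its speed; a pose out of reach is approached as far as the arm can. A call with a gripper value outside its range is refused whole. "fingers" is the opening, from -1 (shut) to 1 (fully open), so that 0 is half open, set as the call begins (left out, the last holds). The fingers move at their own pace and stop on an object; "grip_force" is the grip in N (left out, the last holds). Time passes only in rows, so rows that repeat a pose let the fingers close. It gives the time, the measured TCP pose, the force, the opening and the grip force at its end, in the units of the state.
- r.sense(): the state, without advancing time (a new reading comes with each control period).
- r.grab_frame(name): name is "scene" or "top" or "wrist"; returns the picture (384x512x3 uint8, red, green, blue); there is no depth.
- r.get_calibration(name): a dict with "fx", "fy", "cx", "cy" (pixels), "rvec" (rotation vector, rad) and "tvec" (3), from world to camera coordinates, as OpenCV has them. Camera axes: x right, y down, z forward; pixel columns grow to the right and rows downward; lengths in mm; the calibration is good to about 2 mm. A picture is of the moment at which its call begins: read the wrist's pose just before it. get_calibration takes no time and is no camera call; for the wrist camera it gives the pose at the moment of the call.
- r.sign_off(): hands the job in; it is judged then, once.
The state is a dict: "clock": time; "qpos": joint angles; "qvel": joint speeds; "joint_efforts": joint torques, N m; "eef_pos": TCP position; "tcp_rot": TCP orientation; "contact_force": force on the tool from outside, world axes, zero at the start; "wrist_torque": the same for the moment, N m; "opening": opening from 0.0 (shut) to 1.0 (fully open); "grasp_force": force on a finger pad.
Only numpy, scipy, OpenCV 4.12 (cv2) and the standard library are available. Lean on these libraries where they do the work, as an engineer would, in place of code of your own. Each camera call takes 0.05 s, during which the arm holds its last target. There are 200 camera calls.

## Working session

There is one attempt and no reset: what is moved stays moved. The work goes in short steps, Python scripts to look and compute and a tool call to move; the robot and the scene stay as the last step left them, time stands still between calls to the robot, and variables do not carry over. Pictures are saved under pics/ and viewed, at most 10 in all, crops included, and the job is handed in when it is done.

Besides the shell and the picture viewer there is one more tool, called after "Request:" as name(argument=value, ...) on one line, values as JSON. carry_out: Moves the arm, as the interface text tells. Its arguments: {"type":"object","properties":{"targets":{"type":"array","items":{"type":"object","properties":{"dp":{"type":"array","items":{"type":"number"}},"yaw":{"type":"number"}}}},"fingers":{"type":"number"},"grip_force":{"type":"number"}},"required":["targets"]}

```bash
mkdir -p pics; cat > h.py <<'E'
import numpy as np,cv2
from rig import r
def ray(c,u,v):
    K=np.array([[c['fx'],0,c['cx']],[0,c['fy'],c['cy']],[0,0,1.]])
    R=cv2.Rodrigues(np.array(c['rvec'],float))[0];t=np.array(c['tvec'],float).ravel()
    return -R.T@t, R.T@np.linalg.solve(K,[u,v,1.])
def onz(c,u,v,z):
    o,d=ray(c,u,v);return o+d*(z-o[2])/d[2]
def px(c,p):
    K=np.array([[c['fx'],0,c['cx']],[0,c['fy'],c['cy']],[0,0,1.]])
    return cv2.projectPoints(np.array([p],float),np.array(c['rvec'],float),np.array(c['tvec'],float),K,None)[0].ravel()
def save(n,f):
    im=r.grab_frame(n);cv2.imwrite(f,im[:,:,::-1]);return im
E
python3 - <<'E'
from h import *
a=save('top','pics/top0.png');b=save('scene','pics/sc0.png')
cv2.imwrite('pics/both0.png',cv2.resize(np.vstack([a,b])[:,:,::-1],None,fx=.78,fy=.78))
for n in('top','scene'):
    c=r.get_calibration(n);print(n,ray(c,c['cx'],c['cy']),c['fx'])
s=r.sense();print(s['clock'],s['eef_pos'],s['tcp_rot'],s['opening'],r.tip_reach)
E
```

```text
top (array([ 434.70157515,   25.15470855, 1070.57585127]), array([ 0.10372837, -0.00821798, -0.99457171])) 481.31808692452694
scene (array([ 935.24080812, -381.86305961,  925.03611032]), array([-0.38573776,  0.38410487, -0.8388503 ])) 467.35225216322146
0.1 [243.68027456 575.09570948 238.62010483] [-3.14033949e+00  2.92177645e-06  2.74079169e+00] 1.0019611476171288 8.0
```

View pics/top0.png

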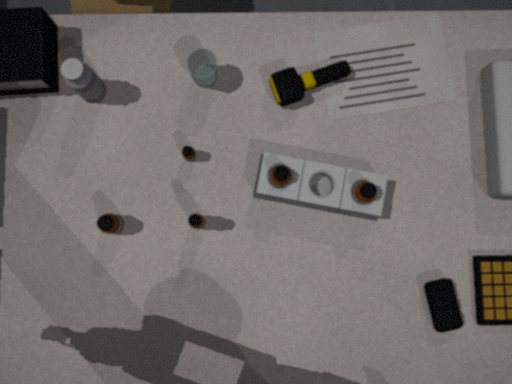

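View pics/sc0.png

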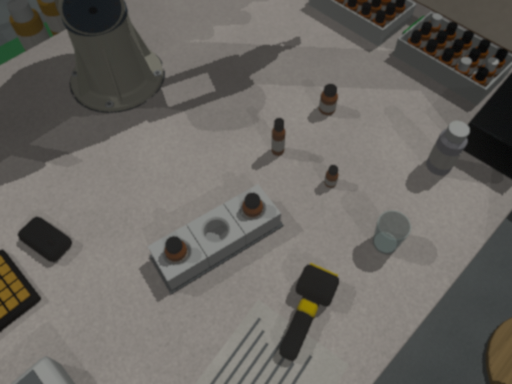

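The top view shows the bottles at (188,153), (109,223) and (196,220), with the empty middle well at (322,185). In the scene view the tall bottle is at (279,137), its cap near (279,124), and the empty well is near (216,229).

```bash
python3 - <<'E'
from h import *
T=r.get_calibration('top');S=r.get_calibration('scene')
print('scene tall cap',onz(S,279,121,112)); 
for p in [(188,153),(109,223),(196,220)]: print(p,onz(T,*p,112))
a=cv2.imread('pics/top0.png');b=cv2.imread('pics/sc0.png')
def big(i,x,y,w,h,k):return cv2.resize(i[y:y+h,x:x+w],None,fx=k,fy=k,interpolation=cv2.INTER_CUBIC)
A=big(a,160,130,240,100,3.2);B=big(b,140,110,160,180,2)
cv2.imwrite('pics/c0.png',A)
# caps: dark blobs
g=a.max(2)
m=(g<50).astype(np.uint8)
n,l,st,ce=cv2.connectedComponentsWithStats(m)
for i in range(1,n):
    x,y=ce[i]
    if 90<x<390 and 140<y<235 and st[i,4]>20: print('top dark',st[i],ce[i].round(1),onz(T,x,y,112).round(1),onz(T,x,y,98).round(1))
m=(b.max(2)<50).astype(np.uint8)
n,l,st,ce=cv2.connectedComponentsWithStats(m)
for i in range(1,n):
    x,y=ce[i]
    if 140<x<350 and 70<y<270 and st[i,4]>20: print('sc dark',st[i],ce[i].round(1),onz(S,x,y,100).round(1),onz(S,x,y,90).round(1))
# rack top: light quad
m=((a.min(2)>150)).astype(np.uint8)
n,l,st,ce=cv2.connectedComponentsWithStats(m)
for i in range(1,n):
    if st[i,4]>200: print('light',st[i],ce[i])
E
```

```text
scene tall cap [484.33337857 125.64662973 112.        ]
(188, 153) [618.75069646 137.20344506 112.        ]
(109, 223) [479.53118601 293.92157365 112.        ]
(196, 220) [483.33825572 121.28357062 112.        ]
top dark [183 146  12  11  92] [188.  151.3] [622.3 137.3 112. ] [625.  138.9  98. ]
top dark [274 166  17  16 205] [281.5 173.2] [575.3 -50.9 112. ] [577.4 -52.   98. ]
top dark [360 183  17  16 208] [367.8 190.3] [ 538.6 -223.3  112. ] [ 540.1 -227.    98. ]
top dark [ 98 215  17  16 208] [105.8 222.6] [480.4 300.2 112. ] [481.1 304.2  98. ]
top dark [189 215  14  11 121] [195.3 219.9] [483.5 122.7 112. ] [484.3 124.2  98. ]
sc dark [324  85  12  12 120] [329.8  90.4] [498.6 286.9 100. ] [493.3 295.   90. ]
sc dark [275 119   8  13  92] [278.5 125. ] [485.  123.9 100. ] [479.5 130.   90. ]
sc dark [329 166   8   9  62] [332.6 170.3] [651.9 115.4 100. ] [648.5 121.4  90. ]
sc dark [245 194  15  15 180] [251.9 201. ] [584.  -58.2 100. ] [579.7 -54.2  90. ]
sc dark [166 237  16  17 209] [173.4 245.2] [ 546.8 -233.3  100. ] [ 542.  -231.5   90. ]
```

View pics/c0.png

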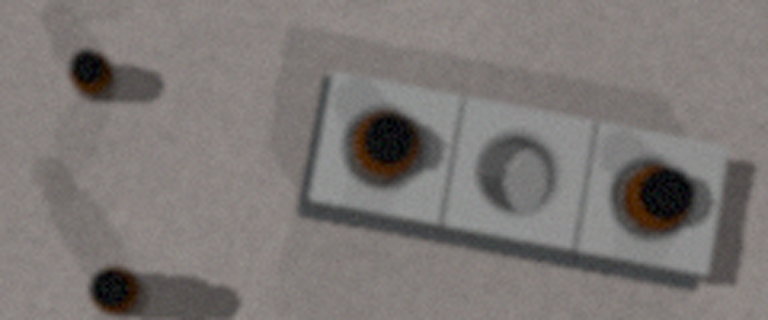

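The crop confirms the middle well is empty, and both views put the tall bottle near (484,124). Next I work out the well position and the first move.

```bash
cat >> h.py <<'E'
from scipy.spatial.transform import Rotation as Ro
def dtool(w):
    s=r.sense();return Ro.from_euler('xyz',s['tcp_rot']).inv().apply(np.array(w)-s['eef_pos']).round(1)
E
python3 - <<'E'
from h import *
T=r.get_calibration('top');S=r.get_calibration('scene')
cs=[(160+x/3.2,130+y/3.2) for x,y in [(330,75),(730,148),(711,275),(305,203)]]
P=np.array([onz(T,*p,58) for p in cs]);print(P.round(1),P.mean(0),np.linalg.norm(np.diff(P,axis=0),axis=1))
print('rim top',onz(T,160+515/3.2,130+174/3.2,58))
print('rim scene',onz(S,216,229,58))
P0=P.mean(0);d=P[0]-P[1]+P[3]-P[2];print('row angle deg',np.degrees(np.arctan2(d[1],d[0])))
b=cv2.imread('pics/sc0.png');x,y,w,h=180,195,80,70
B=cv2.resize(b[y:y+h,x:x+w],None,fx=8,fy=8,interpolation=cv2.INTER_CUBIC)
p=px(S,[P0[0],P0[1],58]);cv2.circle(B,tuple(int(8*v) for v in (p[0]-x,p[1]-y)),4,(0,0,255),-1);cv2.imwrite('pics/sw.png',B)
print(dtool([484,124,190]))
E
```

```text
[[ 626.3  -16.7   58. ]
 [ 574.1 -281.9   58. ]
 [ 489.8 -265.7   58. ]
 [ 540.7    1.2   58. ]] [ 557.71279214 -140.76052853   58.        ] [270.31183398  85.83728176 271.74744875]
rim top [ 558.35296287 -138.29849638   58.        ]
rim scene [ 560.97931266 -140.58080608   58.        ]
row angle deg 79.02273890021607
[-397.3 -321.5   49. ]
```

View pics/sw.png

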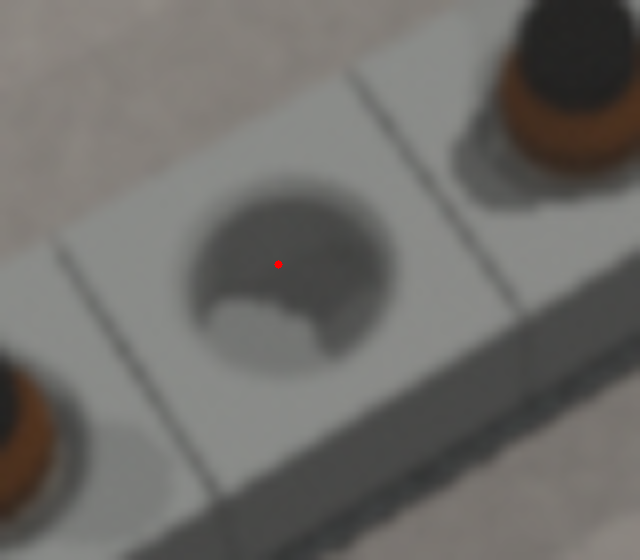

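The crop shows the hole centre about 1 px from the projected estimate (red dot). The rack measures 271 x 86 mm, as expected, so I take the well centre as (559,-140.5). Now I move above the bottle.

Request:
carry_out(targets=[{"dp":[-40,-32,5],"yaw":8},{"dp":[-79,-64,10],"yaw":16},{"dp":[-119,-96,15],"yaw":23},{"dp":[-159,-129,20],"yaw":31},{"dp":[-199,-161,25],"yaw":39},{"dp":[-238,-193,30],"yaw":47},{"dp":[-278,-225,35],"yaw":55},{"dp":[-318,-257,40],"yaw":62},{"dp":[-358,-289,45],"yaw":70},{"dp":[-397,-321,49],"yaw":78},{"dp":[-397,-321,49],"yaw":78},{"dp":[-397,-321,49],"yaw":78}], fingers=1, grip_force=30)

```text
clock: 1.6
eef_pos: [483.8, 125.1, 190.1]
tcp_rot: [-3.141, -0.0, 1.38]
contact_force: [0.6, 0.1, -0.4]
opening: 1.0
grasp_force: 0.0
```

```bash
python3 - <<'E'
from h import *
c=r.get_calibration('wrist');a=save('wrist','pics/w1.png')
m=(a.max(2)<50).astype(np.uint8)
n,l,st,ce=cv2.connectedComponentsWithStats(m)
for i in range(1,n):
    if st[i,4]>150: print(st[i],ce[i].round(1),onz(c,*ce[i],112).round(1))
print(px(c,[484,124,112]),px(c,[559,-140.5,58]))
s=r.sense();print(s['clock'],s['eef_pos'],s['tcp_rot']);print(dtool([484,124,53]))
E
```

```text
[401 118  30  24 562] [415.8 130. ] [606.7 156.6 112. ]
[246 179  29  34 789] [260.1 195.3] [487.2 129.5 112. ]
[    0   240   512   144 39363] [256.2 336.2] [4.588e+02 2.000e-01 1.120e+02]
[495 277  17  38 356] [504.7 293.3] [675.7   3.9 112. ]
[257.39594344 202.77351418] [361.52564282 383.48351697]
1.65 [483.6510177  125.57205783 190.16443397] [-3.14098590e+00 -6.34496082e-05  1.38062377e+00]
[ -1.5   0.7 137.2]
```

View pics/w1.png

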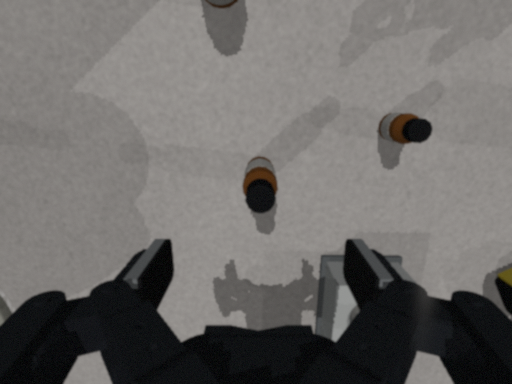

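The wrist view shows the bottle cap at (260,197), centred between the jaws and consistent with (485,126). I descend straight and close.

Request:
carry_out(targets=[{"dp":[0,1,35],"yaw":0},{"dp":[0,1,70],"yaw":0},{"dp":[0,1,105],"yaw":0},{"dp":[0,1,125],"yaw":0},{"dp":[0,1,137],"yaw":0},{"dp":[0,1,137],"yaw":0},{"dp":[0,1,137],"yaw":0}])

```text
clock: 2.52
eef_pos: [485.6, 125.3, 54.0]
tcp_rot: [3.141, -0.001, 1.38]
contact_force: [2.0, 0.1, -0.4]
opening: 1.0
grasp_force: 0.0
```

Request:
carry_out(targets=[{"dp":[0,0,0],"yaw":0},{"dp":[0,0,0],"yaw":0},{"dp":[0,0,0],"yaw":0},{"dp":[0,0,0],"yaw":0},{"dp":[0,0,0],"yaw":0},{"dp":[0,0,0],"yaw":0},{"dp":[0,0,0],"yaw":0},{"dp":[0,0,0],"yaw":0},{"dp":[0,0,0],"yaw":0},{"dp":[0,0,0],"yaw":0}], fingers=-1, grip_force=35)

```text
clock: 3.78
eef_pos: [485.3, 124.8, 53.7]
tcp_rot: [3.141, -0.0, 1.379]
contact_force: [-1.3, -0.1, 4.7]
opening: 0.366
grasp_force: 34.4
```

Gripped: the opening of 0.366 is about 31 mm, matching the 32 mm body. I lift clear of the seated bottles.

Request:
carry_out(targets=[{"dp":[0,0,-10],"yaw":0},{"dp":[0,0,-30],"yaw":0},{"dp":[0,0,-60],"yaw":0},{"dp":[0,0,-90],"yaw":0},{"dp":[0,0,-115],"yaw":0},{"dp":[0,0,-130],"yaw":0},{"dp":[0,0,-130],"yaw":0},{"dp":[0,0,-130],"yaw":0}])

```text
clock: 4.78
eef_pos: [484.6, 124.7, 182.5]
tcp_rot: [-3.14, 0.001, 1.379]
contact_force: [0.5, -0.2, -0.6]
opening: 0.363
grasp_force: 34.8
```

```bash
python3 - <<'E'
from h import *
s=r.sense();print(s['eef_pos'],s['tcp_rot'],s['grasp_force'],dtool([559,-140.5,184]))
E
```

```text
[484.55698682 124.66312743 182.47151172] [-3.14042930e+00  5.54679227e-04  1.37938477e+00] 34.82426041387953 [-246.2  123.5   -1.5]
```

Request:
carry_out(targets=[{"dp":[-15,7,0],"yaw":0},{"dp":[-45,22,0],"yaw":0},{"dp":[-80,40,0],"yaw":0},{"dp":[-115,58,0],"yaw":0},{"dp":[-150,75,0],"yaw":0},{"dp":[-185,93,0],"yaw":0},{"dp":[-215,108,0],"yaw":0},{"dp":[-236,118,0],"yaw":0},{"dp":[-246,123,0],"yaw":0},{"dp":[-246,123,0],"yaw":0},{"dp":[-246,123,0],"yaw":0},{"dp":[-246,123,0],"yaw":0}])

```text
clock: 6.28
eef_pos: [558.9, -139.2, 183.3]
tcp_rot: [-3.141, -0.0, 1.381]
contact_force: [0.1, -0.5, -1.4]
opening: 0.362
grasp_force: 34.8
```

Request:
carry_out(targets=[{"dp":[0,0,10],"yaw":0},{"dp":[0,0,25],"yaw":0},{"dp":[0,0,38],"yaw":0},{"dp":[0,0,42],"yaw":0},{"dp":[0,0,42],"yaw":0},{"dp":[0,0,42],"yaw":0}])

```text
clock: 7.02
eef_pos: [559.4, -140.2, 141.6]
tcp_rot: [3.141, 0.0, 1.379]
contact_force: [-0.0, -0.2, -1.2]
opening: 0.364
grasp_force: 34.8
```

```bash
python3 - <<'E'
from h import *
s=r.sense();e=s['eef_pos'];print(s['clock'],e,s['tcp_rot'],s['grasp_force'],dtool([559,-140.5,142]))
V=[]
for n,(w,h) in (('scene',(100,90)),('top',(100,90))):
    c=r.get_calibration(n);a=save(n,f'pics/{n}1.png')[:,:,::-1].copy()
    p=px(c,[559,-140.5,70]);x,y=int(p[0]-w/2),int(p[1]-h/2)
    B=cv2.resize(a[y:y+h,x:x+w],None,fx=4,fy=4,interpolation=cv2.INTER_CUBIC)
    for q,col in (([559,-140.5,58],(0,0,255)),([e[0],e[1],e[2]-53],(0,255,0))):
        p=px(c,q);cv2.circle(B,(int(4*(p[0]-x)),int(4*(p[1]-y))),2,col,-1)
    V.append(B)
cv2.imwrite('pics/v1.png',np.hstack(V))
E
```

```text
7.025 [ 559.38736154 -140.1784671   141.59754165] [3.14105777e+00 3.84077262e-05 1.37938992e+00] 34.83450218103826 [-0.4 -0.3 -0.4]
```

View pics/v1.png

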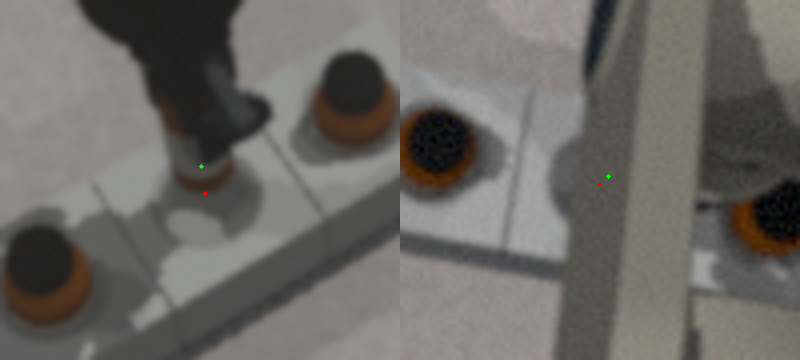

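In the scene crop the bottle foot (lower edge at (203,190)) matches the predicted foot centre (green), directly above the well centre (red). I lower it.

Request:
carry_out(targets=[{"dp":[0,0,8],"yaw":0},{"dp":[0,0,18],"yaw":0},{"dp":[0,0,28],"yaw":0},{"dp":[0,0,38],"yaw":0},{"dp":[0,0,46],"yaw":0},{"dp":[0,0,54],"yaw":0},{"dp":[0,0,60],"yaw":0},{"dp":[0,0,62],"yaw":0},{"dp":[0,0,62],"yaw":0}])

```text
clock: 8.25
eef_pos: [559.1, -140.1, 79.3]
tcp_rot: [-3.142, -0.0, 1.379]
contact_force: [0.6, -0.1, -0.7]
opening: 0.359
grasp_force: 34.8
```

Request:
carry_out(targets=[{"dp":[0,0,2],"yaw":0},{"dp":[0,0,4],"yaw":0},{"dp":[0,0,5],"yaw":0},{"dp":[0,0,5],"yaw":0},{"dp":[0,0,5],"yaw":0}])

```text
clock: 8.88
eef_pos: [559.1, -140.1, 74.3]
tcp_rot: [3.142, -0.0, 1.379]
contact_force: [-0.3, -0.2, -0.3]
opening: 0.361
grasp_force: 34.8
```

Request:
carry_out(targets=[{"dp":[0,0,1],"yaw":0},{"dp":[0,0,1.5],"yaw":0},{"dp":[0,0,1.5],"yaw":0},{"dp":[0,0,1.5],"yaw":0}])

```text
clock: 9.38
eef_pos: [559.3, -140.1, 73.7]
tcp_rot: [3.141, 0.0, 1.379]
contact_force: [-2.7, -0.7, 9.7]
opening: 0.364
grasp_force: 35.9
```

Contact at 10 N upward with the TCP at 73.7, which puts the foot on the well floor. I release gently and retreat straight up.

Request:
carry_out(targets=[{"dp":[0,0,0],"yaw":0},{"dp":[0,0,0],"yaw":0},{"dp":[0,0,0],"yaw":0},{"dp":[0,0,0],"yaw":0},{"dp":[0,0,0],"yaw":0},{"dp":[0,0,0],"yaw":0},{"dp":[0,0,0],"yaw":0},{"dp":[0,0,0],"yaw":0}], fingers=0.9)

```text
clock: 10.38
eef_pos: [559.1, -140.1, 72.8]
tcp_rot: [-3.142, 0.0, 1.379]
contact_force: [-0.4, -0.1, 0.8]
opening: 0.948
grasp_force: 0.0
```

Request:
carry_out(targets=[{"dp":[0,0,-15],"yaw":0},{"dp":[0,0,-40],"yaw":0},{"dp":[0,0,-70],"yaw":0},{"dp":[0,0,-100],"yaw":0},{"dp":[0,0,-130],"yaw":0},{"dp":[-40,-60,-150],"yaw":0},{"dp":[-60,-100,-160],"yaw":0},{"dp":[-80,-140,-160],"yaw":0},{"dp":[-90,-180,-160],"yaw":0},{"dp":[-90,-180,-160],"yaw":0}])

```text
clock: 11.62
eef_pos: [363.0, -194.1, 233.7]
tcp_rot: [3.141, 0.0, 1.378]
contact_force: [0.7, 0.3, 0.3]
opening: 0.948
grasp_force: 0.0
```

```bash
python3 - <<'E'
from h import *
V=[]
for n,(w,h) in (('scene',(100,90)),('top',(100,90))):
    c=r.get_calibration(n);a=save(n,f'pics/{n}2.png')[:,:,::-1].copy()
    p=px(c,[559,-140.5,90]);x,y=int(p[0]-w/2),int(p[1]-h/2)
    B=cv2.resize(a[y:y+h,x:x+w],None,fx=4,fy=4,interpolation=cv2.INTER_CUBIC)
    for q,col in (([559,-140.5,132],(0,0,255)),):
        p=px(c,q);cv2.circle(B,(int(4*(p[0]-x)),int(4*(p[1]-y))),2,col,-1)
    V.append(B)
cv2.imwrite('pics/v2.png',np.hstack(V))
E
```

```text
(no output)
```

View pics/v2.png

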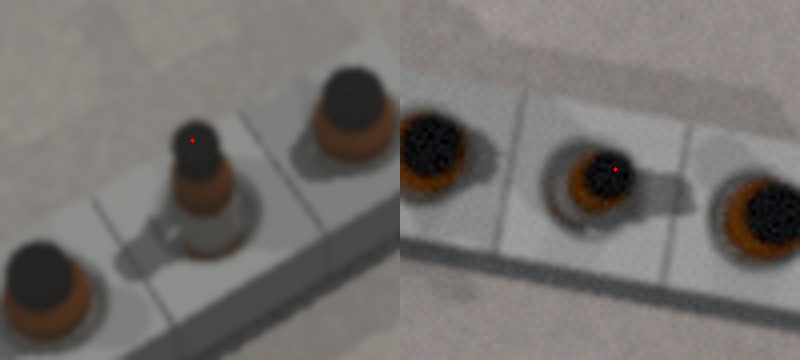

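The bottle stands upright in the middle well, with its cap at (193,140) and (612,172) on the predicted point. Both squat bottles are seated and the arm is clear.

```bash
python3 -c "
from rig import r
print(r.sign_off())"
```

```text
the job is handed in; nothing more can be done
None
```

The tall amber bottle was lowered to the floor of the empty middle well and released upright there; both squat bottles are still in their wells, the arm is clear, and the job was handed in at about 12 s (no verdict was returned).

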